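# Feed one amber vial from the gravity track to the vial reader

### The job

Take the amber vial that lies against the stop at the low end of its sloped track, so that the next amber vial rolls down to the stop and stays on the track. Lay the vial you took lengthwise in the middle of the green V-shaped nest of the vial reader, cap to either side: lower it right in before letting go, do not drop it.

Things in the scene. Friction and masses are not known exactly. Their poses are not given: they have to be found in the camera images.
- amber_1: vial to take: brown glass, white cap, 30 mm diameter, 54 mm long, 40 g, lying against the stop. Origin mid-length on its axis; y axis along its length to the cap, x and z roll. Pinch it from above over its flat ends (54 mm apart, 22 mm across), which overhang the track by 12 mm with free space beside and below; no finger room on the round side. A like track holds clear vials with blue caps
- amber_2: the next amber vial, same shape and axes, touching amber_1 on the uphill side; a third lies behind it. Its flat ends begin 18 mm uphill of amber_1's axis: fingers must not pinch there too. When amber_1 is lifted straight up, amber_2 rolls down to the stop by itself within about half a second
- track_stop (a point): where the centre of a vial lies when it rests against the stop of the fixed amber track, 78 mm above the table. x axis level and uphill, y axis along the vials. Bed 30 mm wide, rising at 12 degrees; black stop 30 mm wide, 20 mm high; white side guides, 62 mm over all, begin 46 mm uphill of this point; only an 80 mm wide, 8 mm high foot lies below
- nest (a point): centre of a vial lying fully home in the green V nest of the fixed reader (low white box, 110 mm wide), 73 mm above the table. y axis along the groove, z up. V 30 mm long (vial ends overhang 12 mm, fingers pass beside), 90 degrees, 42 mm wide at the mouth, rims at about the vial's axis height. Housing 45 mm below; 49 mm high display box from 65 mm in +x
Not all that is in view belongs to the job. Leave any purple or red look-alike of the part that bears nest alone.

How it is judged:
By the outcome, as a careful person would: the job done as asked, in the order asked, and still so for the second after the job is handed in, with the robot touching nothing.
It also fails if it takes over 40 s, if anything falls off the work surface, if the arm or the gripper's body presses on something with over 40 N, if the wrist force passes 120 N, or if a joint passes its speed limit or range.

### The arm

A 7-joint arm with a two-finger parallel gripper is mounted at the origin on the work surface. World frame = base frame: x ahead of the robot, y to its left, z up, the work surface at z = 0. Lengths are in m, angles in rad, forces in N, time in s.
With the tool pointing down it reaches from about 0.4 to 0.875 m from the base axis. Payload 4.4 kg.
Tool frame: the origin (TCP) lies where the fingers leave the gripper's body, on its centre line; the fingertips stand 73 mm ahead of it and the grasp point (between the pads) lies 54 mm ahead of it; x points along the fingers, y is the direction in which the jaws open and shut, and the axes are right-handed (so a half turn about x gives the same grasp; the last joint's range is limited). The gripper opens to 85 mm and grips with 20 to 120 N. Pads are 22 mm wide; open, the fingers measure 114 mm over their backs; the gripper's body (76 mm by 85 mm) begins 54 mm behind the grasp point. The pads swing forward as they close: fully open they stand 13 mm farther back than shut.
Start: joints at [1.157, 0.628, 0.038, 1.517, -0.027, 0.996, -0.02], TCP at [0.222, -0.611, 0.304] pointing down, gripper open.
Joint ranges: [-3.06, 3.06], [-0.37, 2.12], [-1.25, 1.32], [0.18, 2.47], [-1.1, 4.24], [0.23, 1.98], [-2.94, 2.94]. Speed limits (rad/s): [2.57, 2.57, 3.14, 3.14, 3.14, 3.14, 3.14].

### API

Orientations are given as a unit quaternion [x, y, z, w].
In Python, from cell import telemetry, grab_frame, get_calibration, ticket gives the robot as it stands.
- The arm moves only by the tool drive_tool, never from a script. Its argument "targets" is a list of rows, each an object with "xyz": the shift along the world's x, y, z in mm, a list of three; "angular": the turn, a rotation vector about the world's x, y, z in rad, a list of three; "jaw": the closure in counts, from 0 (fully open) to 255 (shut). In form: [{"xyz": [dx, dy, dz], "angular": [rx, ry, rz], "jaw": jaw}, ...]. A call has exactly 10 rows; each row shifts and turns the commanded pose from where the row before left it; what a row does not reach is not made up. A row lasts 1/8 s, in which the tool goes at most 62.5 mm and 10.7 degrees, less where a joint would pass 70% of its speed; a pose out of reach is approached as far as the arm can. A call with a gripper value outside its range is refused whole. The fingers move at their own pace and stop on an object; "grip_force" is the grip in N (left out, the last holds). Time passes only in rows, so rows that do not move let the fingers close, or fill a call up. It gives the time, the measured TCP pose, the force and the opening at its end, in the units of the state.
- telemetry.state(): the state, without advancing time (a new reading comes with each control period).
- grab_frame(name): name is "scene" or "top" or "wrist"; returns (picture, depth): 384x512x3 uint8, red, green, blue; 384x512 float32, m along the optical axis (not along the pixel's ray), 0 where there is no reading.
- get_calibration(name): a dict with "fx", "fy", "cx", "cy" (pixels), "pose" (4x4, takes a point from camera to world coordinates); the wrist camera has in their place "mount" (4x4, takes a point from camera to tool coordinates, whose origin is the TCP and whose axes are the tool frame's). Camera axes: x right, y down, z forward; pixel columns grow to the right and rows downward; lengths in m; the calibration is good to about 2 mm. A picture is of the moment at which its call begins: read the wrist's pose just before it. get_calibration takes no time and is no camera call.
- ticket.finish_job(): hands the job in, once; it reports no verdict.
The state is a dict: "time_s": time; "qpos": joint angles; "qd": joint speeds; "effort": joint torques, N m; "ee_pos": TCP position; "ee_rot": TCP orientation; "force": force on the tool from outside, world axes, zero at the start; "wrist_torque": the same for the moment, N m; "finger_gap": finger opening in m.
Only numpy, scipy, OpenCV 4.12 (cv2) and the standard library are available. Lean on these libraries where they do the work, as an engineer would, in place of code of your own. Each camera call takes 0.05 s, during which the arm holds its last target. There are 200 camera calls.

## Working session

There is one attempt and no reset: what is moved stays moved. The work goes in short steps, Python scripts to look and compute and a tool call to move; the robot and the scene stay as the last step left them, time stands still between calls to the robot, and variables do not carry over. Pictures are saved under pics/ and viewed, about 8 in all and at most 12, crops included, and the job is handed in when it is done.

Besides the shell and the picture viewer there is one more tool, called after "Call:" as name(argument=value, ...) on one line, values as JSON. drive_tool: Moves the arm, as the interface text tells. Its arguments: {"type":"object","properties":{"targets":{"type":"array"},"grip_force":{"type":"number"}},"required":["targets"]}

```bash
mkdir -p pics; ls
python3 - <<'E'
from cell import telemetry, grab_frame, get_calibration
import cv2,numpy as np
s=telemetry.state();print({k:np.round(v,3).tolist() for k,v in s.items()})
for n in("top","scene"):
    p,d=grab_frame(n);cv2.imwrite(f"pics/{n}1.png",p[:,:,::-1]);np.save(f"{n}1.npy",d)
    c=get_calibration(n);print(n,{k:np.round(v,4).tolist() for k,v in c.items()})
print(np.round(get_calibration("wrist")["mount"],4).tolist())
E
```

```text
pics
{'time_s': 0.0, 'qpos': [1.157, 0.629, 0.038, 1.518, -0.027, 0.996, -0.02], 'qd': [-0.0, -0.002, 0.0, 0.0, -0.002, 0.001, 0.0], 'effort': [-0.001, -56.339, 1.226, -19.345, 0.011, 0.01, 0.0], 'ee_pos': [0.221, -0.611, 0.303], 'ee_rot': [-0.696, -0.123, 0.697, -0.122], 'force': [-0.135, 0.121, 0.121], 'wrist_torque': [-0.053, -0.023, 0.014], 'finger_gap': 0.085}
top {'fx': 466.1337, 'fy': 466.1337, 'cx': 252.4209, 'cy': 193.0667, 'pose': [[0.0214, -0.9992, 0.0342, 0.4315], [-0.9998, -0.0216, -0.0051, -0.0671], [0.0058, -0.0341, -0.9994, 1.1289], [0.0, 0.0, 0.0, 1.0]]}
scene {'fx': 466.4588, 'fy': 466.4588, 'cx': 251.2992, 'cy': 186.6981, 'pose': [[0.6949, 0.5102, -0.5067, 1.1187], [0.719, -0.481, 0.5017, -0.6951], [0.0122, -0.713, -0.7011, 0.968], [0.0, 0.0, 0.0, 1.0]]}
[[-0.0007, -0.3133, 0.9496, -0.07], [1.0, 0.0001, 0.0008, 0.0009], [-0.0003, 0.9496, 0.3133, -0.0804], [0.0, 0.0, 0.0, 1.0]]
```

View pics/top1.png

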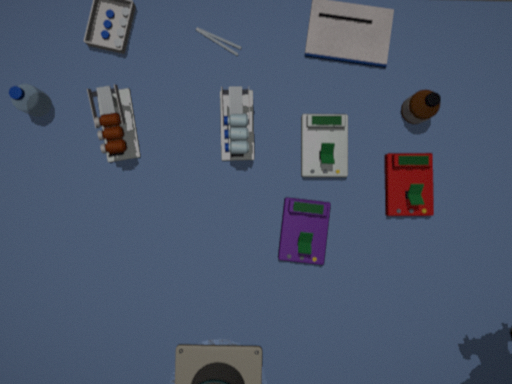

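View pics/scene1.png

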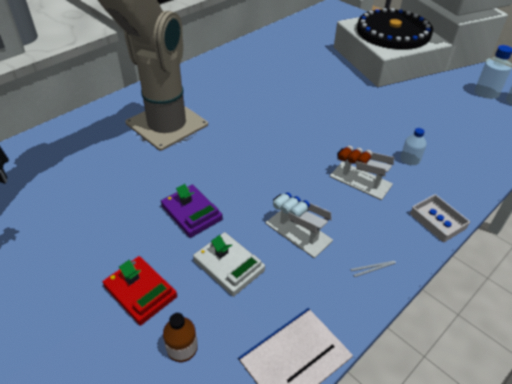

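The top view shows the amber track around (115,125), with the vial at the stop at (115,147) and uphill towards the top of the image. The green nest in the white reader is at (327,154), with its display on the +x side; the purple and red readers are decoys. Next I'll get coarse positions.

```bash
cat > h.py <<'E'
import cv2,numpy as np
from scipy.spatial.transform import Rotation as R
from cell import telemetry, grab_frame, get_calibration
def cam(n):
    c=get_calibration(n)
    if "pose" in c: return c,np.array(c["pose"])
    s=telemetry.state();T=np.eye(4);T[:3,:3]=R.from_quat(s["ee_rot"]).as_matrix();T[:3,3]=s["ee_pos"]
    return c,T@np.array(c["mount"])
def ray(c,T,uv,z):
    uv=np.atleast_2d(uv).astype(float)
    d=np.c_[(uv[:,0]-c["cx"])/c["fx"],(uv[:,1]-c["cy"])/c["fy"],np.ones(len(uv))]@T[:3,:3].T
    return T[:3,3]+d*((z-T[2,3])/d[:,2])[:,None]
def proj(c,T,p):
    q=(np.atleast_2d(p)-T[:3,3])@T[:3,:3]
    return np.c_[q[:,0]/q[:,2]*c["fx"]+c["cx"],q[:,1]/q[:,2]*c["fy"]+c["cy"]]
def blobs(m,amin=20):
    n,l,s,c=cv2.connectedComponentsWithStats(m.astype(np.uint8))
    return [(l==i,s[i],c[i]) for i in range(1,n) if s[i][4]>=amin]
def amber(p):
    h=cv2.cvtColor(p,cv2.COLOR_RGB2HSV);return ((h[...,0]<14)|(h[...,0]>176))&(h[...,1]>150)&(h[...,2]>40)
def green(p):
    h=cv2.cvtColor(p,cv2.COLOR_RGB2HSV);return (h[...,0]>50)&(h[...,0]<80)&(h[...,1]>150)&(h[...,2]>50)
E
python3 - <<'E'
from h import *
p=cv2.imread("pics/top1.png")[:,:,::-1].copy();c,T=cam("top")
for nm,f,z in(("amber",amber,.08),("green",green,.07)):
    for m,s,ce in blobs(f(p)): print(nm,s,np.round(ce,1),np.round(ray(c,T,ce,z),3))
s=telemetry.state();print(np.round(R.from_quat(s["ee_rot"]).as_matrix(),3))
E
```

```text
amber [411  91  23  27 202] [420.9 105.1] [[ 0.676 -0.451  0.08 ]]
amber [100 113  26  40 661] [112.6 132.8] [[0.597 0.246 0.08 ]]
amber [ 385  154   48   62 2244] [407.4 185.4] [[ 0.492 -0.422  0.08 ]]
green [330 117  10   7  29] [335.4 119.5] [[ 0.64  -0.259  0.07 ]]
green [321 144  12  19 206] [326.6 153.2] [[ 0.562 -0.24   0.07 ]]
green [399 157  28   7 165] [412.8 159.7] [[ 0.552 -0.437  0.07 ]]
green [408 185  15  19 214] [415. 194.] [[ 0.474 -0.443  0.07 ]]
green [310 205  11   7  23] [315.  208.9] [[ 0.435 -0.216  0.07 ]]
green [298 233  14  21 221] [304.5 242.7] [[ 0.358 -0.193  0.07 ]]
[[-0.001  0.341 -0.94 ]
 [ 0.002 -0.94  -0.341]
 [-1.    -0.002  0.   ]]
```

Call:
drive_tool(targets=[{"xyz": [34, 37, 0], "angular": [0, 0, -0.038], "jaw": 0}, {"xyz": [34, 37, 0], "angular": [0, 0, -0.038], "jaw": 0}, {"xyz": [34, 37, 0], "angular": [0, 0, -0.038], "jaw": 0}, {"xyz": [34, 37, 0], "angular": [0, 0, -0.038], "jaw": 0}, {"xyz": [34, 37, 0], "angular": [0, 0, -0.038], "jaw": 0}, {"xyz": [34, 37, 0], "angular": [0, 0, -0.038], "jaw": 0}, {"xyz": [34, 37, 0], "angular": [0, 0, -0.038], "jaw": 0}, {"xyz": [34, 37, 0], "angular": [0, 0, -0.038], "jaw": 0}, {"xyz": [34, 37, 0], "angular": [0, 0, -0.038], "jaw": 0}, {"xyz": [34, 37, 0], "angular": [0, 0, -0.006], "jaw": 0}])

```text
time_s: 1.35
ee_pos: [0.5624, -0.2397, 0.3036]
ee_rot: [-0.707, 0.0, 0.707, 0.0]
force: [1.3, -0.7, -0.5]
finger_gap: 0.0854
```

Run:
```python
from h import *
s=telemetry.state();c,T=cam("wrist");p,d=grab_frame("wrist");cv2.imwrite("pics/w_nest.png",p[:,:,::-1]);np.save("w_nest.npy",d);np.save("w_nest_T.npy",T)
print(s["ee_pos"],s["time_s"],np.round(R.from_quat(s["ee_rot"]).as_matrix(),3))
for m,st,ce in blobs(green(p),60): print(st,ce,np.round(ray(c,T,ce,.07),4))
```

```text
[ 0.56235066 -0.23968486  0.30357304] 1.35 [[-0.001 -0.001 -1.   ]
 [ 0.    -1.     0.001]
 [-1.    -0.     0.001]]
[ 240  148   32   50 1538] [255.80884265 172.50585176] [[ 0.5607 -0.2436  0.07  ]]
[ 428  166   74   22 1437] [464.12108559 176.42867084] [[ 0.5569 -0.4335  0.07  ]]
[ 438  239   45   43 1254] [457.54864434 259.78867624] [[ 0.4713 -0.4434  0.07  ]]
[ 187  270   64   21 1057] [218.12961211 280.11447493] [[ 0.4483 -0.2058  0.07  ]]
[199 336  28  32 766] [212.28198433 351.71018277] [[ 0.3584 -0.1966  0.07  ]]
```

View pics/w_nest.png

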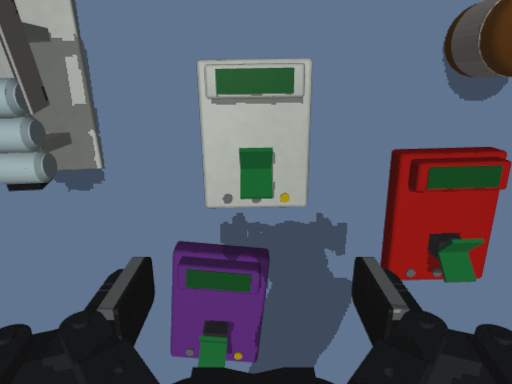

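The nest in the white reader is at (256,173) and its display at (255,81). I'll profile it with depth.

Run:
```python
from h import *
p=cv2.imread("pics/w_nest.png")[:,:,::-1].copy();d=np.load("w_nest.npy");T=np.load("w_nest_T.npy");c=get_calibration("wrist")
def pts(m):
    v,u=np.nonzero(m);z=d[v,u];q=np.c_[(u-c["cx"])/c["fx"]*z,(v-c["cy"])/c["fy"]*z,z];return q@T[:3,:3].T+T[:3,3],u,v
m=[b for b in blobs(green(p),60) if abs(b[2][0]-256)<5][0][0]
P,u,v=pts(m)
for r in range(148,200,3):
    k=v==r
    if k.any():print(r,u[k].min(),u[k].max(),np.round(np.median(P[k],0),4),np.round([P[k,1].min(),P[k,1].max()],4))
rc=cv2.minAreaRect(np.argwhere(m)[:,::-1].astype(np.float32));print(rc)
# white housing outline
h=cv2.cvtColor(p,cv2.COLOR_RGB2HSV);w=(h[...,1]<45)&(h[...,2]>140)
k=max((b for b in blobs(w,500) if abs(b[2][0]-256)<30),key=lambda b:b[1][4]);q=cv2.minAreaRect(np.argwhere(k[0])[:,::-1].astype(np.float32));print(k[1],q);B=ray(c,T,cv2.boxPoints(q),.045);print(np.round(B,4))
for a,bb in((0,1),(1,2)):e=B[bb]-B[a];print(np.linalg.norm(e),np.degrees(np.arctan2(e[1],e[0])))
# side edges of the green nest
for side in(np.min,np.max):
    rr=np.arange(172,196);uu=[side(u[v==r]) for r in rr];Q=[P[(v==r)&(u==x)][0] for r,x in zip(rr,uu)];Q=np.array(Q);print("edge slope dy/dx",np.polyfit(Q[:,0],Q[:,1],1))
```

```text
148 247 271 [ 0.5834 -0.2464  0.0707] [-0.2569 -0.2357]
151 240 271 [ 0.5811 -0.2432  0.0728] [-0.2569 -0.2296]
154 240 271 [ 0.578  -0.2433  0.0707] [-0.2571 -0.2295]
157 240 271 [ 0.5743 -0.2433  0.0666] [-0.2573 -0.2293]
160 241 271 [ 0.5707 -0.2438  0.0631] [-0.2576 -0.23  ]
163 241 270 [ 0.5671 -0.2434  0.0596] [-0.2569 -0.2299]
166 241 270 [ 0.5632 -0.2434  0.0555] [-0.2572 -0.2297]
169 241 270 [ 0.5594 -0.2434  0.0525] [-0.2573 -0.2296]
172 241 270 [ 0.5571 -0.2434  0.0547] [-0.2573 -0.2296]
175 241 270 [ 0.5548 -0.2434  0.0571] [-0.2572 -0.2297]
178 241 271 [ 0.5525 -0.2439  0.0595] [-0.258  -0.2297]
181 241 271 [ 0.5501 -0.2439  0.0614] [-0.2579 -0.2298]
184 241 271 [ 0.548  -0.2438  0.064 ] [-0.2579 -0.2298]
187 241 271 [ 0.5456 -0.2438  0.0658] [-0.2577 -0.2299]
190 241 271 [ 0.5435 -0.2438  0.0683] [-0.2578 -0.2299]
193 241 271 [ 0.5413 -0.2438  0.0706] [-0.2576 -0.23  ]
196 241 271 [ 0.5391 -0.2438  0.0727] [-0.2576 -0.23  ]
((255.5, 172.5), (49.0, 31.0), 90.0)
[  197    59   115   148 10720] ((255.15817260742188, 132.48902893066406), (146.62962341308594, 114.01749420166016), 89.04515838623047)
[[ 0.6573 -0.1913  0.045 ]
 [ 0.6589 -0.2925  0.045 ]
 [ 0.52   -0.3023  0.045 ]
 [ 0.518  -0.1866  0.045 ]]
0.10127030703186975 -89.12328239406185
0.13920807447308442 -175.98004860367695
edge slope dy/dx [ 0.02044675 -0.24101122]
edge slope dy/dx [ 0.02241372 -0.26994994]
```

Fitting the V walls puts the nest at about (0.560, -0.244, 0.073), with yaw about +0.02. Next I'll look at the track.

Call:
drive_tool(targets=[{"xyz": [0, 48, 0], "angular": [0, 0, 0.02], "jaw": 0}, {"xyz": [0, 48, 0], "angular": [0, 0, 0.02], "jaw": 0}, {"xyz": [0, 48, 0], "angular": [0, 0, 0.02], "jaw": 0}, {"xyz": [0, 48, 0], "angular": [0, 0, 0.02], "jaw": 0}, {"xyz": [0, 48, 0], "angular": [0, 0, 0.02], "jaw": 0}, {"xyz": [0, 48, 0], "angular": [0, 0, 0.02], "jaw": 0}, {"xyz": [0, 48, 0], "angular": [0, 0, 0.02], "jaw": 0}, {"xyz": [0, 48, 0], "angular": [0, 0, 0.0], "jaw": 0}, {"xyz": [0, 48, 0], "angular": [0, 0, 0.0], "jaw": 0}, {"xyz": [0, 48, 0], "angular": [0, 0, 0.0], "jaw": 0}])

```text
time_s: 2.65
ee_pos: [0.5613, 0.2402, 0.3036]
ee_rot: [-0.705, -0.049, 0.706, -0.05]
force: [1.0, -0.7, 0.4]
finger_gap: 0.0859
```

Run:
```python
from h import *
s=telemetry.state();c,T=cam("wrist");p,d=grab_frame("wrist");cv2.imwrite("pics/w_trk.png",p[:,:,::-1]);np.save("w_trk.npy",d);np.save("w_trk_T.npy",T)
print(s["ee_pos"],s["time_s"],np.round(R.from_quat(s["ee_rot"]).as_matrix(),3))
for m,st,ce in blobs(amber(p),60): print(st,ce,np.round(ray(c,T,ce,.08),4))
```

```text
[0.56126424 0.24016841 0.30359027] 2.65 [[-0.     0.139 -0.99 ]
 [-0.    -0.99  -0.139]
 [-1.     0.     0.001]]
[ 223   83   58  105 5267] [253.52914373 133.68976647] [[0.5962 0.2432 0.08  ]]
```

View pics/w_trk.png

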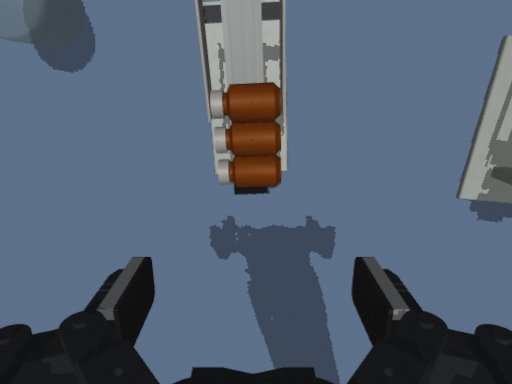

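The three amber vials are at rows 103, 138 and 171. The one at the stop is amber_1 at (250,171), cap to the left at (223,171). The black stop is just below it. I'll fit the cylinders from depth.

```bash
cat > fit.py <<'E'
from h import *
from scipy.optimize import least_squares
def cloud(d,c,T):
    v,u=np.indices(d.shape);q=np.stack([(u-c["cx"])/c["fx"]*d,(v-c["cy"])/c["fy"]*d,d],-1);P=q@T[:3,:3].T+T[:3,3];P[d==0]=-9;return P
def fit(P,x0,yaw0=.15,half=.012):
    """level cylinder r=15mm near x0; returns centre, yaw, end extents"""
    P=P.reshape(-1,3);f=np.array([*x0[:3],yaw0])
    for _ in range(5):
        a=np.array([-np.sin(f[3]),np.cos(f[3])]);n=np.array([a[1],-a[0]])
        r=P[:,:2]-f[:2];s=r@a;t=r@n;rad=np.hypot(t,P[:,2]-f[2])
        k=(abs(s)<.04)&(abs(t)<half)&(P[:,2]>f[2]+.003)&(abs(rad-.015)<.005)
        kb=k&(s<np.percentile(s[k],95))
        def res(g):
            a=np.array([-np.sin(g[2]),np.cos(g[2])]);n=np.array([a[1],-a[0]])
            return np.hypot((Q[:,:2]-f[:2])@n-g[0],Q[:,2]-g[1])-.015
        ks=k&(abs(s+.005)<.015);Q=P[ks]
        g=least_squares(res,[0,f[2],f[3]],loss="soft_l1",f_scale=.0005).x
        yaw=g[2];a=np.array([-np.sin(yaw),np.cos(yaw)]);n=np.array([a[1],-a[0]])
        f[:2]+=g[0]*n;f[2]=g[1];f[3]=yaw
        s=(P[:,:2]-f[:2])@a;t=(P[:,:2]-f[:2])@n;kk=(abs(s)<.045)&(abs(t)<.006)&(P[:,2]>f[2]+.006)
        lo,hi=np.percentile(s[kk],[.5,99.5]);f[:2]+=a*(lo+hi)/2
    return f,(lo,hi),Q.shape[0],np.sqrt(np.mean(res(g)**2))
E
python3 - <<'E'
from fit import *
d=np.load("w_trk.npy");T=np.load("w_trk_T.npy");c=get_calibration("wrist");P=cloud(d,c,T)
f=None
for uv in((250,171),(248,138),(248,103)):
    g=P[uv[1],uv[0]];print("seed",np.round(g,4));r=fit(P,[g[0],g[1],g[2]-.014]);print(np.round(r[0],4),np.round(r[1],4),r[2:])
# track bed direction: white bed edges uphill
for row in range(15,60,6):
    z=P[row,225:262];print(row,np.round(np.median(z,0),4),end=" ")
for u in (250,):
  for row in range(150,200,4): print(row,np.round(P[row,u],4))
E
```

```text
seed [0.5667 0.242  0.0925]
[0.5639 0.2391 0.0776 0.1839] [-0.0448  0.0446] (952, np.float64(0.0005962068896114532))
seed [0.595  0.2475 0.0985]
[0.5921 0.2479 0.0838 0.1842] [-0.0267  0.0267] (1090, np.float64(0.0006260076432060877))
seed [0.6223 0.2512 0.1047]
[0.621  0.2533 0.0901 0.187 ] [-0.0267  0.0267] (1261, np.float64(0.000645225809279495))
15 [0.6835 0.2635 0.0883] 21 [0.6795 0.263  0.0875] 27 [0.6757 0.2625 0.0869] 33 [0.6717 0.262  0.0861] 39 [0.6676 0.26   0.0849] 45 [0.6636 0.261  0.0841] 51 [0.6592 0.2604 0.0833] 57 [0.6549 0.2599 0.0822] 150 [0.5852 0.2446 0.0964]
154 [0.5815 0.2441 0.0946]
158 [0.5762 0.2434 0.0856]
162 [0.5737 0.243  0.0896]
166 [0.5704 0.2426 0.0902]
170 [0.5674 0.2421 0.0918]
174 [0.5644 0.2417 0.0934]
178 [0.5606 0.2412 0.0924]
182 [0.5566 0.2407 0.0906]
186 [0.5517 0.24   0.0862]
190 [0.5461 0.2393 0.0801]
194 [ 5.153e-01  2.355e-01 -1.000e-04]
198 [0.511  0.2349 0.0012]
```

Run:
```python
from fit import *
d=np.load("w_trk.npy");T=np.load("w_trk_T.npy");c=get_calibration("wrist");P=cloud(d,c,T)
P[:, :200]=-9;P[:,300:]=-9;P[200:]=-9
r=fit(P,[.5637,.2425,.0776]);print(np.round(r[0],4),np.round(r[1],4),r[2:])
q=telemetry.state()["qpos"];print(np.round(q,3))
```

```text
[0.5633 0.2424 0.0776 0.1801] [-0.0265  0.0265] (950, np.float64(0.0005956419243293055))
[-0.505  0.574  0.069  1.63  -0.055  0.937 -1.836]
```

Call:
drive_tool(targets=[{"xyz": [2, 2, -20], "angular": [0, 0, 0.022], "jaw": 0}, {"xyz": [0, 0, -25], "angular": [0, 0, 0.022], "jaw": 0}, {"xyz": [0, 0, -25], "angular": [0, 0, 0], "jaw": 0}, {"xyz": [0, 0, -20], "angular": [0, 0, 0], "jaw": 0}, {"xyz": [0, 0, -10], "angular": [0, 0, 0], "jaw": 0}, {"xyz": [0, 0, 0], "angular": [0, 0, 0], "jaw": 0}, {"xyz": [0, 0, 0], "angular": [0, 0, 0], "jaw": 0}, {"xyz": [0, 0, 0], "angular": [0, 0, 0], "jaw": 0}, {"xyz": [0, 0, 0], "angular": [0, 0, 0], "jaw": 0}, {"xyz": [0, 0, 0], "angular": [0, 0, 0], "jaw": 0}])

```text
time_s: 3.95
ee_pos: [0.5636, 0.241, 0.2042]
ee_rot: [0.704, 0.065, -0.704, 0.065]
force: [0.4, -0.5, -0.1]
finger_gap: 0.0855
```

Run:
```python
from fit import *
s=telemetry.state();c,T=cam("wrist");p,d=grab_frame("wrist");cv2.imwrite("pics/w_trk2.png",p[:,:,::-1])
print(np.round(s["ee_pos"],4),s["time_s"],np.round(R.from_quat(s["ee_rot"]).as_matrix(),3))
P=cloud(d,c,T);u=np.arange(512);v=np.arange(384)
# keep only area near vial 1 by world crop
r0=P[...,:2]-[.5633,.2424];k=np.hypot(r0[...,0],r0[...,1])<.032;k&=(P[...,2]<.1);P[~k]=-9
r=fit(P,[.5633,.2424,.0776],.184);print(np.round(r[0],4),np.round(r[1],4),r[2:])
```

```text
[0.5636 0.241  0.2042] 3.95 [[ 0.     0.183 -0.983]
 [ 0.    -0.983 -0.183]
 [-1.    -0.    -0.   ]]
[0.5633 0.2425 0.0776 0.1853] [-0.0267  0.0267] (1954, np.float64(0.000583754927456993))
```

View pics/w_trk2.png

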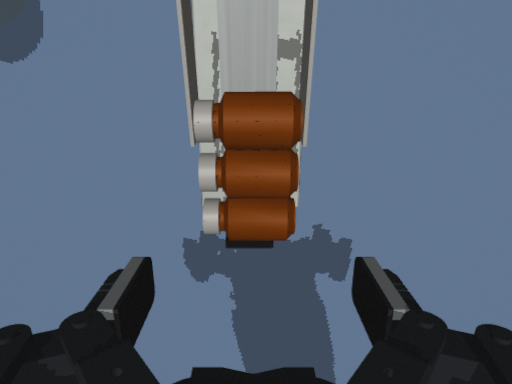

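Call:
drive_tool(targets=[{"xyz": [-1, 1.5, -15], "angular": [0, 0, 0], "jaw": 0}, {"xyz": [0, 0, -20], "angular": [0, 0, 0], "jaw": 0}, {"xyz": [0, 0, -19], "angular": [0, 0, 0], "jaw": 0}, {"xyz": [0, 0, -12], "angular": [0, 0, 0], "jaw": 0}, {"xyz": [0, 0, -8], "angular": [0, 0, 0], "jaw": 0}, {"xyz": [0, 0, 0], "angular": [0, 0, 0], "jaw": 0}, {"xyz": [0, 0, 0], "angular": [0, 0, 0], "jaw": 40}, {"xyz": [0, 0, 0], "angular": [0, 0, 0], "jaw": 60}, {"xyz": [0, 0, 0], "angular": [0, 0, 0], "jaw": 60}, {"xyz": [0, 0, 0], "angular": [0, 0, 0], "jaw": 60}], grip_force=30)

```text
time_s: 5.25
ee_pos: [0.5627, 0.2424, 0.1302]
ee_rot: [0.704, 0.065, -0.704, 0.065]
force: [-0.1, 0.5, 0.5]
finger_gap: 0.0654
```

Run:
```python
from fit import *
s=telemetry.state();p,d=grab_frame("wrist");cv2.imwrite("pics/w_trk3.png",p[:,:,::-1]);print(np.round(s["ee_pos"],4),s["finger_gap"])
```

```text
[0.5627 0.2424 0.1302] 0.06542901807764827
```

View pics/w_trk3.png

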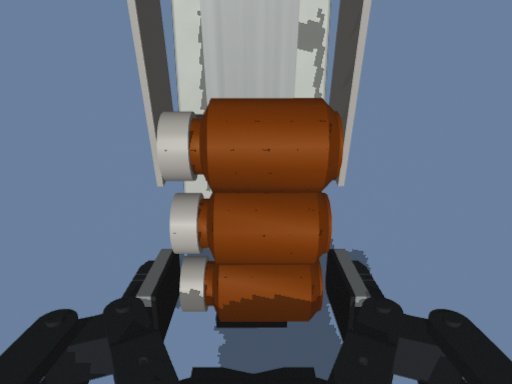

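The pads at (172,270) and (330,270) straddle amber_1 only, whose ends are at columns 180 and 322. I'll close now.

Call:
drive_tool(targets=[{"xyz": [0, 0, 0], "angular": [0, 0, 0], "jaw": 80}, {"xyz": [0, 0, 0], "angular": [0, 0, 0], "jaw": 100}, {"xyz": [0, 0, 0], "angular": [0, 0, 0], "jaw": 120}, {"xyz": [0, 0, 0], "angular": [0, 0, 0], "jaw": 140}, {"xyz": [0, 0, 0], "angular": [0, 0, 0], "jaw": 140}, {"xyz": [0, 0, 0], "angular": [0, 0, 0], "jaw": 140}, {"xyz": [0, 0, 3], "angular": [0, 0, 0], "jaw": 140}, {"xyz": [0, 0, 5], "angular": [0, 0, 0], "jaw": 140}, {"xyz": [0, 0, 8], "angular": [0, 0, 0], "jaw": 140}, {"xyz": [0, 0, 10], "angular": [0, 0, 0], "jaw": 140}], grip_force=30)

```text
time_s: 6.55
ee_pos: [0.5626, 0.2424, 0.1565]
ee_rot: [0.704, 0.065, -0.704, 0.065]
force: [1.0, 0.1, -1.0]
finger_gap: 0.0537
```

Call:
drive_tool(targets=[{"xyz": [0, 0, 15], "angular": [0, 0, 0], "jaw": 140}, {"xyz": [0, 0, 20], "angular": [0, 0, 0], "jaw": 140}, {"xyz": [0, 0, 20], "angular": [0, 0, 0], "jaw": 140}, {"xyz": [0, 0, 25], "angular": [0, 0, 0], "jaw": 140}, {"xyz": [0, 0, 25], "angular": [0, 0, 0], "jaw": 140}, {"xyz": [0, 0, 20], "angular": [0, 0, 0], "jaw": 140}, {"xyz": [0, 0, 10], "angular": [0, 0, 0], "jaw": 140}, {"xyz": [0, 0, 0], "angular": [0, 0, 0], "jaw": 140}, {"xyz": [0, 0, 0], "angular": [0, 0, 0], "jaw": 140}, {"xyz": [0, 0, 0], "angular": [0, 0, 0], "jaw": 140}])

```text
time_s: 7.8
ee_pos: [0.5622, 0.2423, 0.29]
ee_rot: [-0.704, -0.065, 0.705, -0.065]
force: [-0.2, 0.2, -0.0]
finger_gap: 0.0534
```

Run:
```python
from fit import *
s=telemetry.state();c,T=cam("wrist");p,d=grab_frame("wrist");cv2.imwrite("pics/w_trk4.png",p[:,:,::-1]);print(np.round(s["ee_pos"],4),s["finger_gap"])
P=cloud(d,c,T);np.save("P4.npy",P)
K=P.copy();K[K[...,2]>.12]=-9
r=fit(K,[.5633,.2424,.0776],.184);print("track1",np.round(r[0],4),np.round(r[1],4),r[2:])
# held vial
m=amber(p)&(P[...,2]>.17);x=P[m];print("held",m.sum(),np.round(x.min(0),4),np.round(x.max(0),4))
K=P.copy();K[~((P[...,2]>.17))]=-9
r=fit(K,[s["ee_pos"][0],s["ee_pos"][1],s["ee_pos"][2]-.053],.184);print("held",np.round(r[0],4),np.round(r[1],4),r[2:])
```

```text
[0.5622 0.2423 0.29  ] 0.05336791336178765
track1 [0.5633 0.2423 0.0776 0.1855] [-0.0266  0.0266] (1039, np.float64(0.0006090400249766989))
held 8046 [0.552  0.214  0.2311] [0.5823 0.2606 0.2541]
held [0.5629 0.2426 0.2375 0.1876] [-0.0447  0.0448] (4338, np.float64(0.000574708231438409))
```

View pics/w_trk4.png

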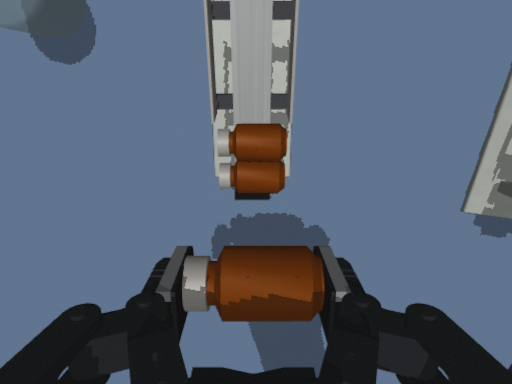

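amber_2 has rolled to the stop: it is at (252,178) and its fit matches the old amber_1 pose. amber_1 is held at (253,283), its axis 52.5 mm below the TCP. Next I'll move over the nest.

Call:
drive_tool(targets=[{"xyz": [-1, -20, 0], "angular": [0, 0, -0.015], "jaw": 140}, {"xyz": [-1, -45, 0], "angular": [0, 0, -0.02], "jaw": 140}, {"xyz": [-1, -58, 0], "angular": [0, 0, -0.02], "jaw": 140}, {"xyz": [0, -60, 0], "angular": [0, 0, -0.02], "jaw": 140}, {"xyz": [0, -60, 0], "angular": [0, 0, -0.02], "jaw": 140}, {"xyz": [0, -60, 0], "angular": [0, 0, -0.02], "jaw": 140}, {"xyz": [0, -60, 0], "angular": [0, 0, -0.02], "jaw": 140}, {"xyz": [0, -57, 0], "angular": [0, 0, -0.02], "jaw": 140}, {"xyz": [0, -45, 0], "angular": [0, 0, -0.01], "jaw": 140}, {"xyz": [0, -21, 0], "angular": [0, 0, 0], "jaw": 140}])

```text
time_s: 9.1
ee_pos: [0.5576, -0.2482, 0.2908]
ee_rot: [-0.707, -0.004, 0.708, -0.005]
force: [-0.0, 0.1, -1.3]
finger_gap: 0.0534
```

Call:
drive_tool(targets=[{"xyz": [0, 0, -15], "angular": [0, 0, 0], "jaw": 140}, {"xyz": [0, 0, -25], "angular": [0, 0, 0], "jaw": 140}, {"xyz": [0, 0, -30], "angular": [0, 0, 0], "jaw": 140}, {"xyz": [0, 0, -20], "angular": [0, 0, 0], "jaw": 140}, {"xyz": [0, 0, -10], "angular": [0, 0, 0], "jaw": 140}, {"xyz": [0, 0, 0], "angular": [0, 0, 0], "jaw": 140}, {"xyz": [0, 0, 0], "angular": [0, 0, 0], "jaw": 140}, {"xyz": [0, 0, 0], "angular": [0, 0, 0], "jaw": 140}, {"xyz": [0, 0, 0], "angular": [0, 0, 0], "jaw": 140}, {"xyz": [0, 0, 0], "angular": [0, 0, 0], "jaw": 140}])

```text
time_s: 10.35
ee_pos: [0.5596, -0.2437, 0.1912]
ee_rot: [0.707, 0.007, -0.707, 0.007]
force: [-0.5, 0.4, -1.4]
finger_gap: 0.0532
```

Run:
```python
from fit import *
s=telemetry.state();c,T=cam("wrist");p,d=grab_frame("wrist");cv2.imwrite("pics/w_n2.png",p[:,:,::-1]);M=R.from_quat(s["ee_rot"]).as_matrix();print(np.round(s["ee_pos"],4),s["time_s"],s["finger_gap"],np.round(M,3).tolist())
P=cloud(d,c,T);np.save("P5.npy",P)
K=P.copy();K[(P[...,2]<.11)|(np.hypot(P[...,0]-s["ee_pos"][0],P[...,1]-s["ee_pos"][1])>.029)]=-9
r=fit(K,[s["ee_pos"][0],s["ee_pos"][1],s["ee_pos"][2]-.0525],.02);print("held",np.round(r[0],4),np.round(r[1],4),r[2:])
for m,st,ce in blobs(green(p),60):
    q=P[m];print(st,np.round(ce),np.round(np.median(q,0),4),np.round(np.percentile(q,[1,99],0),4).tolist())
```

```text
[ 0.5596 -0.2437  0.1912] 10.35 0.053196897083530224 [[0.001, 0.019, -1.0], [-0.0, -1.0, -0.019], [-1.0, 0.0, -0.001]]
held [ 0.5606 -0.2441  0.1386  0.0183] [-0.028  0.028] (4344, np.float64(0.0005774450414777863))
[293  80  18  17 118] [303.  90.] [ 0.6332 -0.2733  0.05  ] [[0.6304, -0.2767, 0.0487], [0.6388, -0.2672, 0.0511]]
[ 226  181   51   64 2993] [251. 212.] [ 0.5579 -0.2434  0.0628] [[0.5427, -0.2578, 0.0518], [0.5835, -0.2293, 0.0735]]
[500 211  12  29 253] [507. 227.] [ 0.5483 -0.414   0.0502] [[0.5399, -0.4192, 0.0485], [0.5602, -0.4107, 0.0515]]
[ 180  346   62   25 1094] [210. 358.] [ 0.4364 -0.2145  0.0501] [[0.4257, -0.2381, 0.0486], [0.4458, -0.1932, 0.0513]]
```

View pics/w_n2.png

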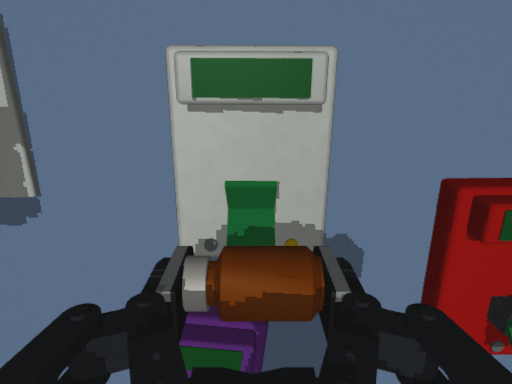

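The held vial is level and centred over the green V at (251,212), and both fingers clear it. I'll shift -0.8 mm in x and lower.

Call:
drive_tool(targets=[{"xyz": [-0.8, 0.3, -15], "angular": [0, 0, 0], "jaw": 140}, {"xyz": [0, 0, -18], "angular": [0, 0, 0], "jaw": 140}, {"xyz": [0, 0, -14], "angular": [0, 0, 0], "jaw": 140}, {"xyz": [0, 0, -8], "angular": [0, 0, 0], "jaw": 140}, {"xyz": [0, 0, -5], "angular": [0, 0, 0], "jaw": 140}, {"xyz": [0, 0, -3], "angular": [0, 0, 0], "jaw": 140}, {"xyz": [0, 0, -1], "angular": [0, 0, 0], "jaw": 140}, {"xyz": [0, 0, 0], "angular": [0, 0, 0], "jaw": 140}, {"xyz": [0, 0, 0], "angular": [0, 0, 0], "jaw": 140}, {"xyz": [0, 0, 0], "angular": [0, 0, 0], "jaw": 140}])

```text
time_s: 11.65
ee_pos: [0.5589, -0.2433, 0.1271]
ee_rot: [0.707, 0.007, -0.707, 0.007]
force: [-0.1, 0.7, 0.0]
finger_gap: 0.0535
```

Call:
drive_tool(targets=[{"xyz": [0, 0, -0.4], "angular": [0, 0, 0], "jaw": 140}, {"xyz": [0, 0, -0.4], "angular": [0, 0, 0], "jaw": 140}, {"xyz": [0, 0, -0.3], "angular": [0, 0, 0], "jaw": 140}, {"xyz": [0, 0, 0], "angular": [0, 0, 0], "jaw": 140}, {"xyz": [0, 0, 0], "angular": [0, 0, 0], "jaw": 140}, {"xyz": [0, 0, 0], "angular": [0, 0, 0], "jaw": 140}, {"xyz": [0, 0, 0], "angular": [0, 0, 0], "jaw": 140}, {"xyz": [0, 0, 0], "angular": [0, 0, 0], "jaw": 140}, {"xyz": [0, 0, 0], "angular": [0, 0, 0], "jaw": 140}, {"xyz": [0, 0, 0], "angular": [0, 0, 0], "jaw": 140}])

```text
time_s: 12.9
ee_pos: [0.5587, -0.2433, 0.1258]
ee_rot: [0.707, 0.007, -0.707, 0.007]
force: [-0.2, -0.4, -1.0]
finger_gap: 0.0537
```

Run:
```python
from fit import *
s=telemetry.state();print({k:np.round(s[k],4).tolist() for k in("ee_pos","force","wrist_torque","finger_gap")})
c,T=cam("wrist");p,d=grab_frame("wrist");P=cloud(d,c,T)
K=P.copy();K[(P[...,2]>.095)|(np.hypot(P[...,0]-s["ee_pos"][0],P[...,1]-s["ee_pos"][1])>.029)]=-9
r=fit(K,[.5598,-.2436,.0735],.02);print("vial",np.round(r[0],4),np.round(r[1],4),r[2:])
```

```text
{'ee_pos': [0.5587, -0.2433, 0.1258], 'force': [-0.1563, -0.3863, -0.995], 'wrist_torque': [0.0265, -0.0362, -0.0194], 'finger_gap': 0.0537}
vial [ 0.5597 -0.2439  0.0732  0.0236] [-0.0279  0.0279] (4324, np.float64(0.0005689105968683717))
```

Call:
drive_tool(targets=[{"xyz": [0, 0, -0.3], "angular": [0, 0, 0], "jaw": 140}, {"xyz": [0, 0, -0.3], "angular": [0, 0, 0], "jaw": 140}, {"xyz": [0, 0, 0], "angular": [0, 0, 0], "jaw": 140}, {"xyz": [0, 0, 0], "angular": [0, 0, 0], "jaw": 140}, {"xyz": [0, 0, 0], "angular": [0, 0, 0], "jaw": 140}, {"xyz": [0, 0, 0], "angular": [0, 0, 0], "jaw": 140}, {"xyz": [0, 0, 0], "angular": [0, 0, 0], "jaw": 140}, {"xyz": [0, 0, 0], "angular": [0, 0, 0], "jaw": 140}, {"xyz": [0, 0, 0], "angular": [0, 0, 0], "jaw": 140}, {"xyz": [0, 0, 0], "angular": [0, 0, 0], "jaw": 140}])

```text
time_s: 14.2
ee_pos: [0.5589, -0.2433, 0.1255]
ee_rot: [0.707, 0.007, -0.707, 0.007]
force: [-0.9, 0.4, 6.0]
finger_gap: 0.054
```

Contact is 6 N upward with almost no side force, so the vial is seated. I'll release it gently and retreat.

Call:
drive_tool(targets=[{"xyz": [0, 0, 0], "angular": [0, 0, 0], "jaw": 90}, {"xyz": [0, 0, 0], "angular": [0, 0, 0], "jaw": 84}, {"xyz": [0, 0, 0], "angular": [0, 0, 0], "jaw": 76}, {"xyz": [0, 0, 0], "angular": [0, 0, 0], "jaw": 60}, {"xyz": [0, 0, 0], "angular": [0, 0, 0], "jaw": 30}, {"xyz": [0, 0, 0], "angular": [0, 0, 0], "jaw": 10}, {"xyz": [0, 0, 0], "angular": [0, 0, 0], "jaw": 10}, {"xyz": [0, 0, 0], "angular": [0, 0, 0], "jaw": 10}, {"xyz": [0, 0, 3], "angular": [0, 0, 0], "jaw": 10}, {"xyz": [0, 0, 6], "angular": [0, 0, 0], "jaw": 10}])

```text
time_s: 15.45
ee_pos: [0.5586, -0.2432, 0.1344]
ee_rot: [-0.707, -0.007, 0.707, -0.007]
force: [0.4, 0.6, 0.1]
finger_gap: 0.082
```

Call:
drive_tool(targets=[{"xyz": [0, 0, 10], "angular": [0, 0, 0], "jaw": 10}, {"xyz": [0, 0, 15], "angular": [0, 0, 0], "jaw": 10}, {"xyz": [0, 0, 20], "angular": [0, 0, 0], "jaw": 10}, {"xyz": [0, 0, 25], "angular": [0, 0, 0], "jaw": 10}, {"xyz": [0, 0, 30], "angular": [0, 0, 0], "jaw": 10}, {"xyz": [0, 0, 30], "angular": [0, 0, 0], "jaw": 10}, {"xyz": [0, 0, 25], "angular": [0, 0, 0], "jaw": 10}, {"xyz": [0, 0, 10], "angular": [0, 0, 0], "jaw": 10}, {"xyz": [0, 0, 0], "angular": [0, 0, 0], "jaw": 10}, {"xyz": [0, 0, 0], "angular": [0, 0, 0], "jaw": 10}])

```text
time_s: 16.7
ee_pos: [0.5582, -0.243, 0.2982]
ee_rot: [-0.706, -0.007, 0.708, -0.006]
force: [-0.2, 0.8, -1.6]
finger_gap: 0.0826
```

Run:
```python
from fit import *
s=telemetry.state();print(s["time_s"],np.round(s["ee_pos"],4),s["finger_gap"])
c,T=cam("wrist");p,d=grab_frame("wrist");P=cloud(d,c,T);cv2.imwrite("pics/w_n3.png",p[:,:,::-1])
K=P.copy();K[(P[...,2]>.1)|(np.hypot(P[...,0]-.5598,P[...,1]+.2436)>.032)]=-9
r=fit(K,[.5598,-.2436,.0735],.02);print("vial",np.round(r[0],4),np.round(r[1],4),r[2:])
q=P[green(p)&(np.hypot(P[...,0]-.56,P[...,1]+.2436)<.04)];print("green y",np.round(np.percentile(q[:,1],[1,99]),4))
p2,d2=grab_frame("top");c,T=cam("top")
for m,st,ce in blobs(amber(p2)):print(st,np.round(ce,1),np.round(ray(c,T,ce,.08),3))
cv2.imwrite("pics/top2.png",cv2.resize(p2[80:220,70:370,::-1],None,fx=2.5,fy=2.5))
```

```text
16.7 [ 0.5582 -0.243   0.2982] 0.08256650045586683
vial [ 0.5598 -0.2441  0.073   0.0158] [-0.0265  0.0265] (947, np.float64(0.0006308171602888883))
green y [-0.258  -0.2291]
[103 127  23  26 431] [114.1 139.5] [[0.582 0.242 0.08 ]]
[322 147  18  12 189] [330.7 152.7] [[ 0.562 -0.247  0.08 ]]
[417 154  16  62 542] [427.  190.5] [[ 0.482 -0.466  0.08 ]]
```

View pics/w_n3.png

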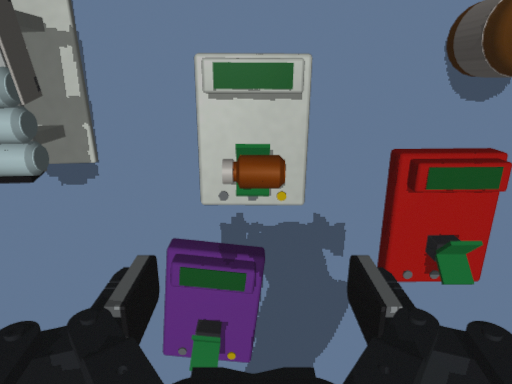

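View pics/top2.png

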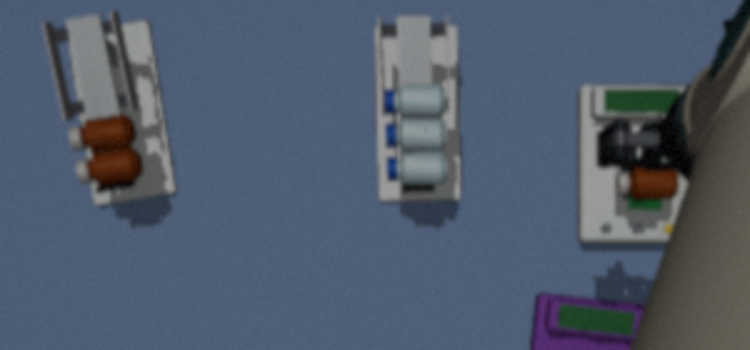

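The vial lies home in the green V at (254,171), at (0.5598, -0.2441, 0.073) against a nest at (0.5598, -0.2436, 0.0733). The two remaining amber vials are on the track with amber_2 at the stop, and the robot is clear.

```bash
python3 -c "
from cell import ticket
print(ticket.finish_job())"
```

```text
the job is handed in; nothing more can be done
None
```

I took amber_1 from the stop and lifted it straight up. I then lowered it into the white reader's green nest until I felt about 6 N of contact, let go and backed the arm off. The job was handed in at about 17 s.

**Vial in the nest:** the last fit put it at (0.5598, -0.2441, 0.0730), against a measured nest centre of (0.5598, -0.2436, 0.0733). It is about 0.5 mm off along the groove and its yaw agrees within about 0.5°.

**Track:** after the lift, amber_2 fitted at the same pose amber_1 had at the stop. The final top view shows both remaining amber vials still on the track.

**Robot:** the gripper was open and about 0.15 m above the vial at hand-in, touching nothing. No check failed. My first two length measurements on the stopped or held vial were thrown off by the fingers in view, so I cropped them out for the later fits.

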